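# Make the saw safe and present the opened lockout padlock

## Task

Make the saw safe for service: first turn the black speed knob on the grey control box anticlockwise to its end stop. Then turn the dial of the red combination padlock in its cradle, feeling for the notch clicks, until its white pointer points straight at the shackle; pull the shackle open to its stop. Take the lock out of the cradle and finish while holding it still in the gripper, open, in the air a little way (roughly 10 cm) straight above the red hasp at the rear of the control box, touching neither the hasp nor the box; leave the other things on the bench where they are.

Things in the scene. Friction and masses are not known exactly. Their poses are not given: they have to be found in the camera images.
- speed_knob (a joint): Black speed knob on the control box: disc 48 mm across with a grip bar 46 mm long, 14 mm wide, its top 104 mm above the bench, white line at one end. Value: turn in rad, 0 at its anticlockwise end stop, growing CLOCKWISE seen from above (to 4.5). Starts at 0.7 to 1.4 and must be turned anticlockwise by that much. Friction 0.03 N m; stays where it is left.
- speed_knob_grip (a point): Point on the speed knob's vertical axis at the height to grip it from above; turns with the knob. Its x axis runs along the grip bar (grip across it, closing along y).
- hasp_top (a point): Top centre of the red hasp: an upright red frame 50 mm wide, 6 mm thick, its top 118 mm above the bench, 90 mm behind the knob's axis on the fixed grey control box (170 mm along x, 130 mm along y, 60 mm high). Axes: x from the knob towards the hasp, z up.
- lock_center (a point): Centre of the red padlock's body, 60 mm (x) by 56 mm (y) by 30 mm (z), lying flat, underside 25 mm above the bench, 1 mm play in its cradle; lifts straight up out of it. Sides free for fingers from x = -30 to +20 mm: grip along y. About 0.35 kg in all. Axes: -x points to the shackle, z up (dial on top).
- cradle: Fixed cradle under the lock; axes as the lock's, origin on the bench under its centre. Yellow foot 140 x 130 mm, 6 mm high; black nest with lips at the front (-x, 34 mm above the bench), the back and the rear corners of the sides (37 mm above the bench).
- dial (a joint): Dial on the lock's top. Value in rad: 0 when its white pointer points at the shackle (lock's -x), growing CLOCKWISE seen from above; -0.7 to 3.0. Starts in a notch from 1.05 to 2.09: turn it ANTICLOCKWISE to 0. Clicks every 30 degrees (0 is a notch) with about 0.05 N m; let go, it settles in the nearest notch. The shackle is blocked unless the dial is within about 8 degrees of 0.
- dial_grip (a point): On the dial's vertical axis (middle of the lock), 18 mm above the lock's top face, in the black grip bar: 34 mm long along x, 12 mm wide along y, from 7 to 29 mm above the lock's top, over a skirt 39 mm across. Turns with the dial: -x is the way its white pointer points; grip across it, closing along y.
- shackle (a joint): Steel shackle of the lock; value: metres pulled out, 0 shut, 0.020 at its stop. Slides along the lock's -x with about 2 N friction; stays where it is left.
- shackle_bow (a point): Middle of the shackle's cross bar: 8 mm round steel along y, 40 mm above the bench. The shackle is a U, 48 mm wide over its legs, 32 mm clear between them; shut, the bar's middle is 48 mm in front of the lock's front face, leaving 38 mm for a finger between bar and cradle lip. Axes as the lock's: pull along -x.
- spray_can: Spray can, 60 mm across, 150 mm high; origin under its centre. Leave alone.
- tape_roll: Orange tape roll lying flat, 90 mm across, 24 mm high; origin under its centre. Leave alone.
- screwdriver: Screwdriver lying along its x. Leave alone.
- mug: Blue mug, 80 mm across, 90 mm high; origin under its centre. Leave alone.
- carton: Cardboard carton 100 x 100 x 60 mm; origin under its centre. Leave alone.
- wrench: Wrench lying along its x. Leave alone.
- glue_jar: Jar 60 mm across, 80 mm high; origin under its centre. Leave alone.
Mind the look-alikes: they are no part of the job. What is shaped like the part that bears speed_knob but green is not meant. What is shaped like the part that bears lock_center but pink is not meant.

How it is judged:
By the outcome, as a careful person would: the job done as asked, in the order asked, and still so for the second after the job is handed in, while the arm keeps its last pose, push and grip.
It also fails if it takes over 72 s, if anything falls off the work surface, if the arm or the gripper's body presses on something with over 40 N, if the wrist force passes 120 N, or if a joint passes its speed limit or range.

## Robot

A 6-joint arm with a two-finger parallel gripper is mounted at the origin on the work surface. World frame = base frame: x ahead of the robot, y to its left, z up, the work surface at z = 0. Lengths are in m, angles in degrees, forces in N, time in s.
With the tool pointing down it reaches from about 0.325 to 0.85 m from the base axis. Payload 15.5 kg.
Tool frame: the origin (TCP) lies midway between the tips of the shut fingers; the grasp point (between the pads) lies 19 mm behind it; y points along the fingers, x is the direction in which the jaws open and shut, and the axes are right-handed (so a half turn about y gives the same grasp; the last joint's range is limited). The gripper opens to 91 mm and grips with 3 to 60 N. Pads are 32 mm wide; open, the fingers measure 118 mm over their backs; the gripper's body (76 mm by 178 mm) begins 60 mm behind the grasp point.
Start: joints at [-71.018, 28.281, 77.091, -0, 74.628, -5.472], TCP at [0.259, -0.569, 0.214] pointing down, gripper open.
Joint ranges: [-166.48, 166.48], [-47.26, 123.95], [12.59, 153.08], [-70.14, 250.14], [6.76, 159.57], [-176.63, 176.63]. Speed limits (degrees/s): [108.29, 108.29, 147.25, 172.46, 172.46, 172.46].

## Interface

Orientations are given as a 3x3 rotation matrix whose columns are the frame's x, y, z axes.
In Python, from bench import ctrl gives the robot as it stands. The module is installed in compiled form; this text tells all that it offers. Calls block until the motion is done:
- ctrl.goto(position, orientation): joint-space move of the TCP to a pose.
- ctrl.move_l(position, vel=0.15, ori=None, contact_N=None): straight line of the TCP; ori=None keeps the orientation; vel is the mean speed in m/s. With contact_N (N) it stops when the force on the tool has changed by that much, and returns True; else False.
- ctrl.movej(angles): joint-space move.
- ctrl.command_gripper(opening): opening from 0.0 (shut) to 1.0 (fully open); the grip force is fixed at half the most; returns when the fingers have stopped.
- ctrl.sleep(seconds).
- ctrl.ik(position, orientation): joint angles nearest the present ones, or None.
- ctrl.read_camera(name): name is "scene" or "top" or "wrist"; returns the picture (384x512x3 uint8, blue, green, red); there is no depth.
- ctrl.camera_params(name): a dict with "fx", "fy", "cx", "cy" (pixels), "pose" (4x4, takes a point from camera to world coordinates); the wrist camera has in their place "T_tool_cam" (4x4, takes a point from camera to tool coordinates, whose origin is the TCP and whose axes are the tool frame's). Camera axes: x right, y up, looking along -z (the intrinsics and any distortion apply to the point x, -y, -z); pixel columns grow to the right and rows downward; lengths in m; the calibration is good to about 2 mm. The wrist camera is an equidistant fisheye: a pixel r from the principal point sees the ray r / f radians off the axis. A picture is of the moment at which its call begins: read the wrist's pose just before it. camera_params takes no time and is no camera call.
A pose or a line that the arm cannot do raises ctrl.MotionError and nothing moves.
- ctrl.sign_off(): hands the job in, once; it reports no verdict.
Readings, each from a call of its own:
- ctrl.current_t(): time.
- ctrl.current_q(): joint angles.
- ctrl.current_dq(): joint speeds.
- ctrl.current_effort(): joint torques, N m.
- ctrl.current_tool_pos(): TCP position.
- ctrl.current_eef_rot(): TCP orientation.
- ctrl.current_contact_force(): force on the tool from outside, world axes, zero at the start.
- ctrl.current_wrist_torque(): the same for the moment, N m.
- ctrl.current_grip_width(): opening from 0.0 (shut) to 1.0 (fully open).
Only numpy, scipy, OpenCV 4.12 (cv2) and the standard library are available. Lean on these libraries where they do the work, as an engineer would, in place of code of your own. Each camera call takes 0.05 s, during which the arm holds its last target. There are 200 camera calls.

## Working session

There is one attempt and no reset: what is moved stays moved. The work goes in short steps, each a Python script; the robot and the scene stay as the last script left them, time stands still between calls to the robot, and variables do not carry over. Pictures are saved under pics/ and viewed, about 8 in all and at most 12, crops included, and the job is handed in when it is done.

```bash
mkdir -p pics; python3 - <<'E'
from bench import ctrl
import cv2, numpy as np
print(ctrl.current_t())
np.set_printoptions(precision=3,suppress=True)
ims={n:ctrl.read_camera(n) for n in("scene","top","wrist")}
for n in ims:
    cv2.imwrite(f"pics/{n}0.png",ims[n]); print(n,ctrl.camera_params(n))
print(ctrl.current_eef_rot())
a=np.hstack([ims["scene"],ims["top"]]); cv2.imwrite("pics/a.png",cv2.resize(a,None,fx=.78,fy=.78))
cv2.imwrite("pics/top_big.png",cv2.resize(ims["top"],(800,600),interpolation=cv2.INTER_CUBIC))
E
```

```text
0.0
scene {'fx': 475.41495628581004, 'fy': 475.41495628581004, 'cx': 257.58079140869575, 'cy': 196.77901940398544, 'pose': array([[-0.85 , -0.387,  0.357,  1.024],
       [ 0.526, -0.603,  0.599,  0.779],
       [-0.017,  0.697,  0.716,  1.048],
       [ 0.   ,  0.   ,  0.   ,  1.   ]])}
top {'fx': 353.1113218069714, 'fy': 353.1113218069714, 'cx': 256.29687717060705, 'cy': 194.23622003022615, 'pose': array([[-0.017,  0.999, -0.041,  0.478],
       [-1.   , -0.018, -0.026, -0.025],
       [-0.027,  0.041,  0.999,  1.07 ],
       [ 0.   ,  0.   ,  0.   ,  1.   ]])}
wrist {'fx': 297.3186396354542, 'fy': 297.3186396354542, 'cx': 259.0990115837149, 'cy': 192.5960780671652, 'T_tool_cam': array([[ 1.   ,  0.   , -0.001,  0.   ],
       [-0.001,  0.247, -0.969, -0.171],
       [ 0.   ,  0.969,  0.247,  0.07 ],
       [ 0.   ,  0.   ,  0.   ,  1.   ]])}
[[ 0.414 -0.     0.91 ]
 [-0.91   0.001  0.414]
 [-0.001 -1.     0.   ]]
```

View pics/top_big.png

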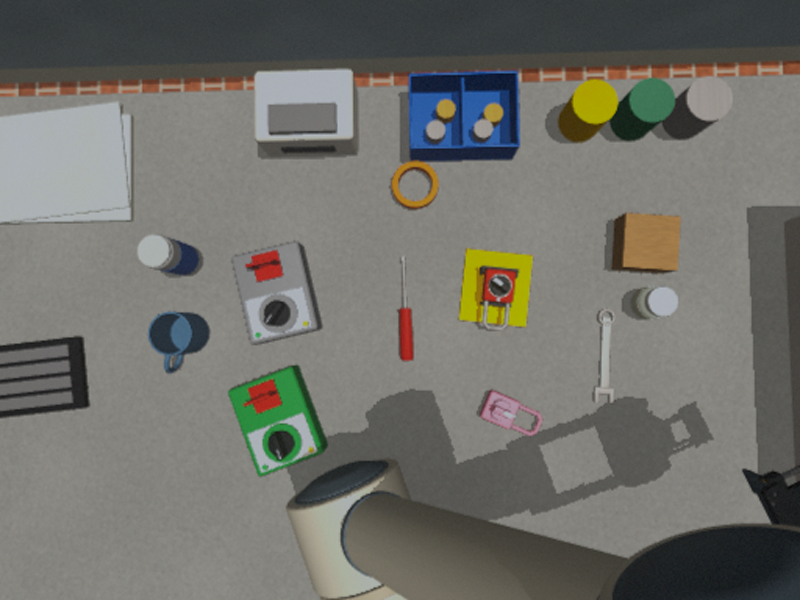

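View pics/scene0.png

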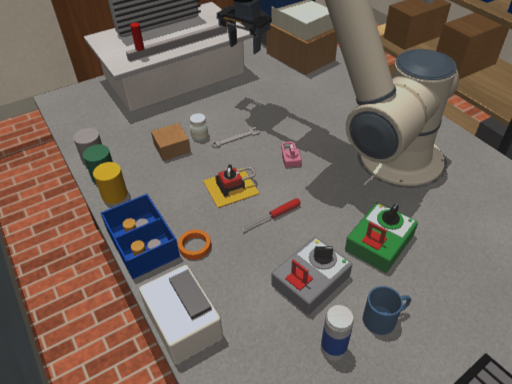

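```bash
cat > h.py <<'E'
from bench import ctrl
import cv2, numpy as np
np.set_printoptions(precision=4,suppress=True)
def R(yaw):  # tool down, tool z at yaw (deg), jaws across it
    c,s=np.cos(np.radians(yaw)),np.sin(np.radians(yaw))
    return np.array([[s,0,c],[-c,0,s],[0,-1,0]])
def cam(name):
    p=ctrl.camera_params(name)
    if name=="wrist":
        T=np.eye(4); T[:3,:3]=ctrl.current_eef_rot(); T[:3,3]=ctrl.current_tool_pos(); p["pose"]=T@p["T_tool_cam"]; p["fish"]=1
    return p
def shot(name):
    p=cam(name); return ctrl.read_camera(name),p
def ray(p,uv):
    x=(uv[0]-p["cx"])/p["fx"]; y=(uv[1]-p["cy"])/p["fy"]
    if "fish" in p:
        r=np.hypot(x,y); s=np.sin(r)/max(r,1e-9); d=np.array([x*s,-y*s,-np.cos(r)])
    else: d=np.array([x,-y,-1.])
    d=p["pose"][:3,:3]@d; return p["pose"][:3,3],d/np.linalg.norm(d)
def plane(p,uv,z):
    o,d=ray(p,uv); return o+d*(z-o[2])/d[2]
def tri(pu):  # [(p,uv),...] -> point, residual
    A=0;b=0;L=[ray(*q) for q in pu]
    for o,d in L:
        M=np.eye(3)-np.outer(d,d); A=A+M; b=b+M@o
    X=np.linalg.solve(A,b)
    return X,max(np.linalg.norm((np.eye(3)-np.outer(d,d))@(X-o)) for o,d in L)
E
python3 - <<'E'
from h import *
t,s=cam("top"),cam("scene"); k=.64
for n,u,v in (("knob",(277*k,312*k),(323,253)),("hasp",(265*k,265*k),(298,264)),("dial",(498*k,286*k),(231,170)),("bow",(494*k,326*k),(253,172))):
    print(n,*tri([(t,u),(s,v)]),plane(t,u,.1 if n in("knob","hasp") else .06))
K=plane(t,(277*k,312*k),.1); L=plane(t,(498*k,286*k),.07)
import pickle; V=[]
for n,P in (("k",K),("l",L)):
    for i,dz in enumerate((-.07,.02)):
        for yaw in (0,):
            ctrl.goto([P[0]-.05+dz+.02,P[1]+(.03 if i else -.03),.19],R(np.degrees(np.arctan2(P[1],P[0]))))
            ctrl.sleep(.15)
            im,p=shot("wrist"); V.append((n,im,p)); print(ctrl.current_t(),ctrl.current_tool_pos(),ctrl.current_q())
pickle.dump(V,open("V.pkl","wb"))
g=np.vstack([np.hstack([V[0][1],V[1][1]]),np.hstack([V[2][1],V[3][1]])])
cv2.imwrite("pics/w1.png",cv2.resize(g,(800,600),interpolation=cv2.INTER_AREA))
E
```

```text
knob [0.5061 0.2255 0.0768] 0.0019937765115070373 [0.5071 0.2185 0.1   ]
hasp [0.5908 0.2375 0.1058] 0.0005335705022138385 [0.591  0.2394 0.1   ]
dial [ 0.5473 -0.1755  0.0748] 0.0005530656838556081 [ 0.5488 -0.178   0.06  ]
bow [ 0.4742 -0.1718  0.033 ] 0.0019198594721017946 [ 0.4759 -0.1691  0.06  ]
3.075 [0.4073 0.1883 0.19  ] [ 17.1793  15.9433 102.7115  -0.0021  61.3434  83.8962]
3.7833 [0.4964 0.248  0.1901] [20.3833 24.1173 88.8432 -0.0039 67.065  87.0877]
5.6583 [ 0.4484 -0.2059  0.19  ] [-31.6073  19.4007  97.0647   0.0038  63.5343  76.1725]
6.3667 [ 0.5374 -0.147   0.1901] [-21.4362  24.2944  88.5355  -0.0079  67.1824  86.4707]
```

View pics/w1.png

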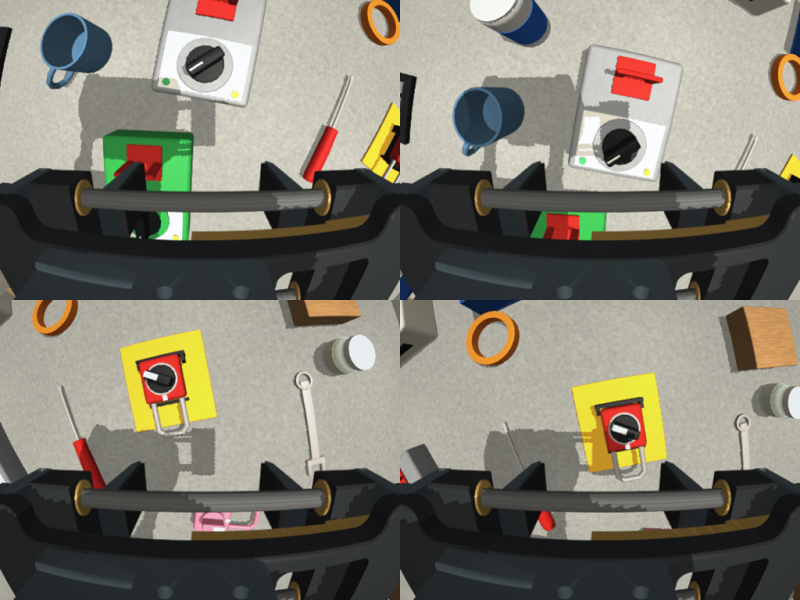

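```bash
python3 - <<'E'
import pickle,cv2,numpy as np
V=pickle.load(open("V.pkl","rb"))
O=[(195,20),(215,95),(145,50),(225,100)]
T=[cv2.resize(V[i][1][y:y+100,x:x+133],(399,300),interpolation=cv2.INTER_CUBIC) for i,(x,y) in enumerate(O)]
cv2.imwrite("pics/c1.png",np.vstack([np.hstack(T[:2]),np.hstack(T[2:])]))
E
```

```text
(no output)
```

View pics/c1.png

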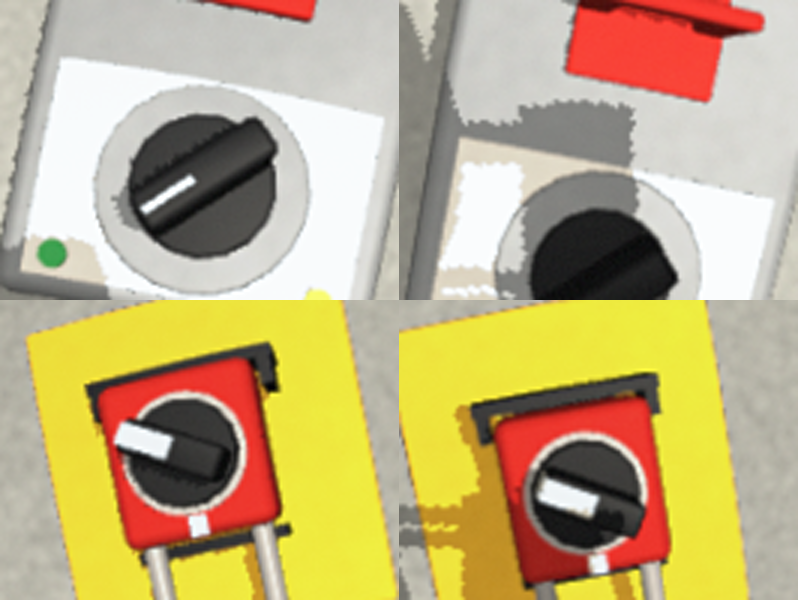

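```bash
python3 - <<'E'
from h import *
import pickle
V=pickle.load(open("V.pkl","rb")); P=[v[2] for v in V]
ang=lambda d:np.degrees(np.arctan2(d[1],d[0]))
print("knob ring tri",*tri([(P[0],(262.5,83)),(P[1],(281.5,185.7))]),plane(P[0],(262.5,83),.061),plane(P[1],(281.5,185.7),.061))
a,b=plane(P[0],(242.3,90),.104),plane(P[0],(259.3,80),.104); print("knob line out/in",a,b,"dir",ang(a-b),np.linalg.norm(a-b))
c,d=plane(P[0],(215,39),.06),plane(P[0],(322.7,59),.06); print("box y edge",c,d,"box x yaw",ang(c-d)-90)
print("dial ring tri",*tri([(P[2],(206.5,101)),(P[3],(287,164))]),plane(P[2],(206.5,101),.056),plane(P[3],(287,164),.056))
a,b=plane(P[2],(184.3,94),.084),plane(P[2],(201.7,99.3),.084); print("dial ptr out/in",a,b,"dir",ang(a-b))
f=lambda u,v:plane(P[2],(145+u/3,50+(v-300)/3),.055)
c4=np.array([f(100,393),f(247,358),f(281,513),f(130,548)]); print("lock corners",c4.mean(0)); print([ang(c4[0]-c4[3]),ang(c4[1]-c4[2]),ang(c4[0]-c4[1])-90,ang(c4[3]-c4[2])-90],[np.linalg.norm(c4[i]-c4[i-1]) for i in range(4)])
for i in (2,3):
    hsv=cv2.cvtColor(V[i][1],cv2.COLOR_BGR2HSV); m=cv2.inRange(hsv,(24,150,60),(34,255,255)); m[235:]=0
    n,l,st,_=cv2.connectedComponentsWithStats(m); j=1+st[1:,4].argmax()
    hull=cv2.convexHull(np.argwhere(l==j)[:,::-1].astype(np.int32))[:,0]
    w=np.array([plane(P[i],u,.006)[:2] for u in hull.astype(float)],np.float32); print("foot",cv2.minAreaRect(w*1000))
# hasp: red in view 1 (index1)
hsv=cv2.cvtColor(V[1][1],cv2.COLOR_BGR2HSV); m=cv2.inRange(hsv,(0,150,90),(8,255,255))|cv2.inRange(hsv,(172,150,90),(180,255,255)); m[200:]=0
n,l,st,ce=cv2.connectedComponentsWithStats(m); print(st[1:][st[1:,4]>60],ce[1:][st[1:,4]>60])
E
```

```text
knob ring tri [0.5062 0.2266 0.0602] 8.224478614074771e-05 [0.506  0.2266 0.061 ] [0.5064 0.2267 0.061 ]
knob line out/in [0.4888 0.2385 0.104 ] [0.5025 0.2286 0.104 ] dir 144.17070361708787 0.016869192394288034
box y edge [0.5308 0.2895 0.06  ] [0.5551 0.1813 0.06  ] box x yaw 12.673617742092574
dial ring tri [ 0.5499 -0.1814  0.0533] 0.0001545640331399563 [ 0.5495 -0.1816  0.056 ] [ 0.5504 -0.1814  0.056 ]
dial ptr out/in [ 0.5601 -0.1678  0.084 ] [ 0.5494 -0.182   0.084 ] dir 52.993040094506135
lock corners [ 0.5495 -0.1827  0.055 ]
[np.float64(-7.39590294867654), np.float64(-5.773618869993529), np.float64(-6.899426711268177), np.float64(-6.06796884858116)] [np.float64(0.05596153252059616), np.float64(0.052429592918437386), np.float64(0.05518641652905519), np.float64(0.05400447899312952)]
foot ((550.0872802734375, -181.4274444580078), (128.1055450439453, 138.42018127441406), 82.96701049804688)
foot ((550.437255859375, -181.41282653808594), (128.09117126464844, 138.31724548339844), 82.86983489990234)
[[ 271   72   65   57 2371]] [[299.698   99.8153]]
```

```bash
cat >> h.py <<'E'
def grip_knob(c,yaw,zhi,zlo):
    ctrl.goto([*c,zhi+.03],R(yaw)); ctrl.command_gripper(.27); ctrl.move_l([*c,zhi],.1); 
    hit=ctrl.move_l([*c,zlo],.04,contact_N=4); z=ctrl.current_tool_pos()[2]; print("hit",hit,z,ctrl.current_contact_force())
    ctrl.move_l([*c,z+.003],.03); ctrl.command_gripper(0.); print("grip",ctrl.current_grip_width()*.091,ctrl.current_tool_pos(),ctrl.current_t())
E
python3 - <<'E'
from h import *
c=(.5063,.2267); ctrl.goto([.5,.1,.19],R(-20)); grip_knob(c,-34.8,.11,.072)
z=ctrl.current_tool_pos()[2]; T0=ctrl.current_wrist_torque()[2]; F0=ctrl.current_contact_force()
for a in range(5,96,5):
    ctrl.goto([*c,z],R(-34.8+a)); T=ctrl.current_wrist_torque()[2]; print(a,round(T,3),ctrl.current_q()[5].round(1),end="; ")
    if a>20 and abs(T-T0)>.2: break
print(ctrl.current_contact_force()-F0,ctrl.current_t())
E
```

```text
hit True 0.07424602516115551 [-0.4736 -1.074   5.501 ]
grip 0.013556210546496196 [0.5063 0.2267 0.0771] 10.925
5 0.03 137.9; 10 0.025 133.0; 15 0.006 128.0; 20 0.043 123.0; 25 -0.011 118.0; 30 -0.016 113.0; 35 -0.005 108.0; 40 0.033 103.0; 45 0.035 98.0; 50 -0.96 93.0; [ 1.7588  9.789  -3.8442] 13.425
```

```bash
python3 - <<'E'
from h import *
import pickle
ctrl.command_gripper(.27); p=ctrl.current_tool_pos(); ctrl.move_l([p[0],p[1],.14],.12)
ctrl.goto([.43,.2,.19],R(20)); ctrl.sleep(.1); im,pp=shot("wrist"); pickle.dump((im,pp),open("K.pkl","wb")); cv2.imwrite("pics/k2.png",cv2.resize(im[40:220,150:390],None,fx=3,fy=3,interpolation=cv2.INTER_CUBIC))
c=(.5500,-.1815); ctrl.goto([.5,-.1,.19],R(20)); grip_knob(c,53.3,.095,.060)
z=ctrl.current_tool_pos()[2]; T0=ctrl.current_wrist_torque()[2]
for a in range(10,121,10):
    ctrl.goto([*c,z],R(53.0+a)); print(a,(ctrl.current_wrist_torque()[2]-T0).round(3),end="; ")
ctrl.command_gripper(.27); ctrl.move_l([*c,.12],.12); ctrl.goto([.46,-.17,.19],R(-7)); ctrl.sleep(.1)
im,pp=shot("wrist"); pickle.dump((im,pp),open("L.pkl","wb")); u=im[40:220,150:390]; cv2.imwrite("pics/l2.png",cv2.resize(u,None,fx=3,fy=3,interpolation=cv2.INTER_CUBIC))
print(ctrl.current_t())
E
python3 -c "
import cv2,numpy as np
a=[cv2.imread(f'pics/{n}2.png')[:,:] for n in 'kl']
cv2.imwrite('pics/kl2.png',cv2.resize(np.vstack(a),(440*720//440//720*440 or 440,600)) if 0 else np.hstack([cv2.resize(i,(400,300)) for i in a]))"
```

```text
hit True 0.06217987105489984 [-1.3715  0.7274  9.4783]
grip 0.011853033997633869 [ 0.5498 -0.1814  0.0649] 19.0583
10 -0.174; 20 -0.012; 30 0.054; 40 -0.059; 50 -0.029; 60 -0.005; 70 -0.072; 80 -0.031; 90 0.003; 100 -0.003; 110 -0.024; 120 -0.016; 26.45
```

View pics/kl2.png

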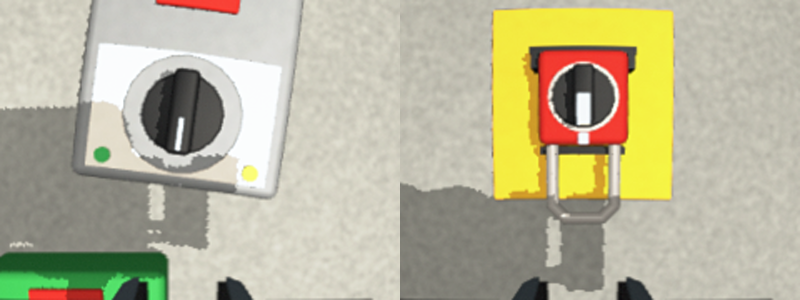

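```bash
python3 - <<'E'
from h import *
import pickle
V=pickle.load(open("V.pkl","rb")); _,pk=pickle.load(open("K.pkl","rb")); _,pl=pickle.load(open("L.pkl","rb"))
g=lambda p,u,v,z:plane(p,(150+u*.6,40+v*.6),z)
a=g(pk,178,150,.104)-g(pk,185,118,.104); print("knob ptr",np.degrees(np.arctan2(a[1],a[0])))
a=g(pl,583,124,.084)-g(pl,583,95,.084); print("dial ptr",np.degrees(np.arctan2(a[1],a[0])))
print("bow",*tri([(pl,(150+183*.6,40+213*.6)),(V[2][2],(220,168))]),g(pl,583,213,.04))
c=np.array([.55,-.1815]); ex=np.array([np.cos(np.radians(-7)),np.sin(np.radians(-7))])
pt=lambda x:(c+x*ex)
print("expected bow",pt(-.078))
s=pt(-.058)
ctrl.goto([*s,.12],R(-7)); ctrl.command_gripper(.8); ctrl.move_l([*s,.06],.15)
print("down",ctrl.move_l([*s,.021],.05,contact_N=6),ctrl.current_tool_pos())
ctrl.command_gripper(0.); print("grip mm",ctrl.current_grip_width()*91,ctrl.current_contact_force())
e=pt(-.085); print("pull stop",ctrl.move_l([*e,.021],.03,contact_N=8)); p=ctrl.current_tool_pos(); print("pulled",(s-p[:2])@ex,ctrl.current_contact_force(),ctrl.current_grip_width()*91,ctrl.current_t())
E
```

```text
knob ptr -172.2330532054119
dial ptr 175.18167542214536
bow [ 0.4792 -0.1731  0.059 ] 1.2421423716301759e-05 [ 0.443  -0.5101  0.04  ]
expected bow [ 0.4726 -0.172 ]
down False [ 0.4926 -0.1745  0.0211]
grip mm 47.10488860757117 [-0.6658  0.0419  1.3948]
pull stop True
pulled 0.021531095817426286 [ 2.8172  0.9606 -0.0403] 47.09998405791654 30.4333
```

```bash
python3 - <<'E'
from h import *
import pickle
_,pl=pickle.load(open("L.pkl","rb"))
g=lambda p,u,v,z:plane(p,(150+u*.6,40+v*.6),z)
a=g(pl,183,124,.084)-g(pl,183,95,.084); print("dial ptr",np.degrees(np.arctan2(a[1],a[0])),"old bow",g(pl,183,213,.04))
ctrl.command_gripper(.8); p=ctrl.current_tool_pos(); ctrl.move_l([*p[:2],.12],.15); ctrl.goto([.46,-.17,.19],R(-7)); ctrl.sleep(.1)
im,q=shot("wrist"); pickle.dump((im,q),open("L2.pkl","wb"))
cv2.imwrite("pics/l3.png",cv2.resize(im[40:220,150:390],None,fx=3,fy=3,interpolation=cv2.INTER_CUBIC)); print(ctrl.current_t())
E
```

```text
dial ptr 173.04046597786473 old bow [ 0.4761 -0.1727  0.04  ]
32.3583
```

View pics/l3.png

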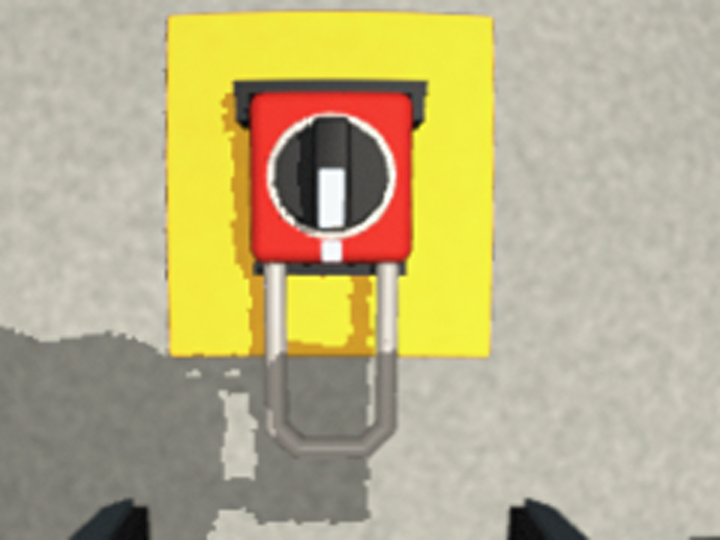

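```bash
python3 - <<'E'
from h import *
import pickle
im,q=pickle.load(open("L2.pkl","rb")); print("bow move",plane(q,(260.3,188.3),.04)-[.4761,-.1727,.04])
c=np.array([.55,-.1815]); ex=np.array([np.cos(np.radians(-7)),np.sin(np.radians(-7))]); s=c-.005*ex
ctrl.goto([*s,.12],R(-7)); ctrl.command_gripper(.85); ctrl.move_l([*s,.07],.15)
print("down",ctrl.move_l([*s,.021],.05,contact_N=8),ctrl.current_tool_pos(),ctrl.current_contact_force())
ctrl.command_gripper(0.); print("grip mm",ctrl.current_grip_width()*91); f=ctrl.current_contact_force()
ctrl.move_l([*s,.10],.06); ctrl.move_l([*s,.24],.2); print("grip mm",ctrl.current_grip_width()*91,ctrl.current_contact_force(),ctrl.current_t())
V=pickle.load(open("V.pkl","rb")); t=cv2.imread("pics/top0.png"); cv2.imwrite("pics/c3.png",np.hstack([cv2.resize(V[1][1][60:160,245:345],(400,400),interpolation=cv2.INTER_CUBIC),cv2.resize(t[150:200,145:195],(400,400),interpolation=cv2.INTER_CUBIC)]))
E
```

```text
bow move [-0.0236  0.0026 -0.    ]
down False [ 0.5452 -0.181   0.0213] [ 0.4308 -0.501   0.3912]
grip mm 55.422768652091015
grip mm 56.003901248376835 [-0.0677 -0.1209 -4.8895] 37.575
```

View pics/c3.png

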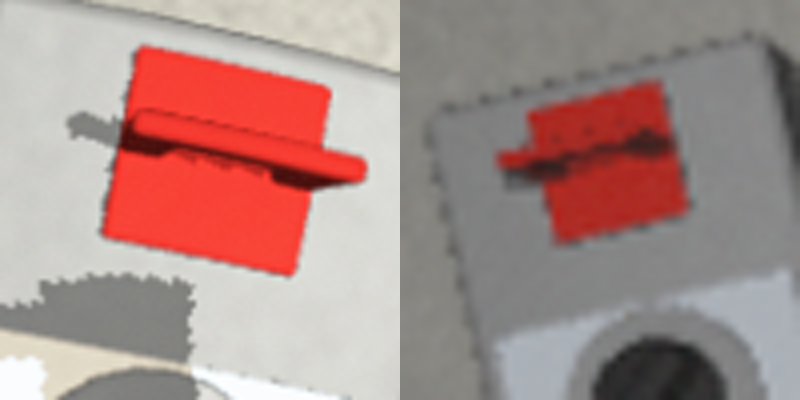

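```bash
python3 - <<'E'
from h import *
import pickle
P=pickle.load(open("V.pkl","rb"))[1][2]; t=cam("top")
print("hasp tri",*tri([(P,(307.5,95.5)),(t,(167.8,168.1))]),plane(P,(307.5,95.5),.118),plane(t,(167.8,168.1),.118))
a=np.radians(12.7); H=np.array([.5063,.2267])+.09*np.array([np.cos(a),np.sin(a)]); print("from knob",H)
m=(H+plane(P,(307.5,95.5),.118)[:2])/2; print(m)
g=m-.005*np.array([np.cos(a),np.sin(a)])
if np.linalg.norm(m-H)<.01:
    ctrl.goto([*g,.26],R(12.7)); ctrl.move_l([*g,.207],.08); ctrl.sleep(1)
    print(ctrl.current_tool_pos(),ctrl.current_grip_width()*91,ctrl.current_contact_force(),ctrl.current_dq(),ctrl.current_t())
    s=ctrl.read_camera("scene"); tt=ctrl.read_camera("top"); w=ctrl.read_camera("wrist")
    cv2.imwrite("pics/f.png",np.vstack([np.hstack([cv2.resize(s[150:350,220:487],(400,300)),cv2.resize(tt[90:290,50:317],(400,300))]),np.hstack([cv2.resize(w,(400,300)),cv2.resize(s,(400,300))])]))
E
```

```text
hasp tri [0.596  0.2447 0.0989] 0.0006118056489907712 [0.594 0.247 0.118] [0.5931 0.2394 0.118 ]
from knob [0.5941 0.2465]
[0.5941 0.2468]
[0.5892 0.2456 0.207 ] 55.87389181249091 [ 0.0687 -0.5041 -4.9793] [ 0.0409 -0.0088  0.0059 -0.0583  0.101  -0.0205] 40.9667
```

View pics/f.png

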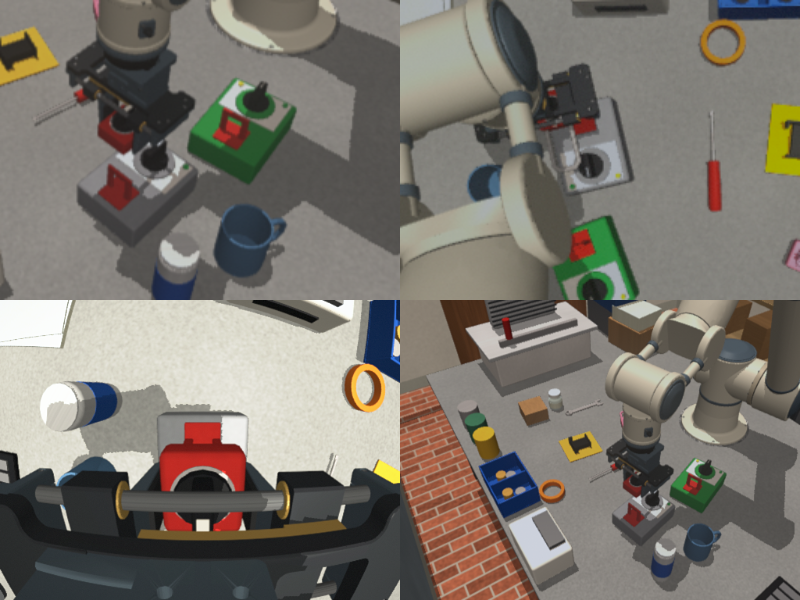

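```bash
python3 - <<'E'
from h import *
import pickle
V=pickle.load(open("V.pkl","rb")); im,pk=pickle.load(open("K.pkl","rb")); c=np.array([.5063,.2267])
for I,p,(u0,u1,v0,v1) in ((V[0][1],V[0][2],(238,262,77,94)),(im,pk,(252,264,105,134))):
    g=cv2.cvtColor(I,cv2.COLOR_BGR2GRAY); pts=[plane(p,(u,v),.104)[:2] for v in range(v0,v1) for u in range(u0,u1) if g[v,u]>150]
    pts=np.array([x for x in pts if np.linalg.norm(x-c)<.0235]); m=pts.mean(0); vx=cv2.fitLine(pts.astype(np.float32),cv2.DIST_HUBER,0,.001,.001).ravel()
    print(len(pts),m,"line",np.degrees(np.arctan2(vx[1],vx[0]))%180,"from centre",np.degrees(np.arctan2(*(m-c)[::-1]))%360)
print(ctrl.current_grip_width()*91,ctrl.current_tool_pos(),ctrl.current_t())
E
```

```text
61 [0.4962 0.234 ] line 147.0788 from centre 144.4007010801787
75 [0.4932 0.2242] line 14.352376 from centre 190.82618750799827
55.96602649676544 [0.5892 0.2457 0.207 ] 41.1167
```

```bash
python3 -c "
from bench import ctrl
ctrl.sign_off(); print(ctrl.current_t())"
```

```text
the job is handed in; nothing more can be done
the job is handed in; nothing more can be done
```

The job is done and handed in at about 41 s of the 72 s allowed. The checks I relied on agreed, apart from three rough readings listed at the end.

- **Knob:** I turned it anticlockwise about 47°. Wrist torque jumped to 0.96 N m between 45° and 50°, which marks the end stop. After release the white line measured 191–194°, against about 145° at the start, so it did not spring back.
- **Dial:** I turned it 120° anticlockwise. The pointer then measured 173.0°, and the shackle direction is 173°.
- **Shackle:** I gripped it by the legs and pulled until the force rose, at 21.5 mm of travel. That fits the 20 mm stop plus about 1 mm of play. The camera put the bow's movement at about 23.7 mm.
- **Lock:** I lifted it straight out, gripped across its sides (56 mm). It is held still, open and flat, with its centre about 108 mm above the hasp top. The last pictures show it clear of the hasp and the box, and the other things look unmoved.

**Readings that disagreed:**
- Triangulated from two views, the hasp top came out at 99 mm (118 mm given) and the shackle bar at 59 mm (40 mm given). Both came from small or short-baseline pixel picks, so I used the given heights there.
- For the hasp's position, the offset from the knob and the wrist view agreed within 1 mm. The top camera was about 7 mm off in y.
- A first rough reading of the knob pointer gave 188°. The finer measurement above replaced it.

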